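# Set the stock tags to match the bins

## Robot

A 7-joint arm with a two-finger parallel gripper is mounted at the origin on the work surface. World frame = base frame: x ahead of the robot, y to its left, z up, the work surface at z = 0. Lengths are in mm, angles in rad, forces in N, time in s.
With the tool pointing down it reaches from about 350 to 900 mm from the base axis. Payload 7.2 kg.
Tool frame: the origin (TCP) lies midway between the tips of the shut fingers; the grasp point (between the pads) lies 19 mm behind it (env.grasp_offset is the distance from the TCP to the grasp point, in mm); z points along the fingers, x is the direction in which the jaws open and shut, and the axes are right-handed (so a half turn about z gives the same grasp; the last joint's range is limited). The gripper opens to 88 mm and grips with 3 to 60 N. Pads are 20 mm wide; open, the fingers measure 115 mm over their backs; the gripper's body (75 mm by 178 mm) begins 61 mm behind the grasp point.
Start: joints at [1.214, 0.411, -0.013, 1.596, 0.006, 1.134, -0.082], TCP at [177.989, -599.123, 222.653] pointing down, gripper open.
Joint ranges: [-2.95, 2.95], [-0.29, 1.99], [-1.47, 1.44], [0.14, 2.54], [-1.03, 4.17], [0.13, 1.85], [-2.86, 2.86]. Speed limits (rad/s): [2.39, 2.39, 3.01, 3.01, 3.14, 3.14, 3.14].

## Interface

Orientations are given as [roll, pitch, yaw] about the fixed x, y, z axes, in that order (R = Rz(yaw) Ry(pitch) Rx(roll)).
In Python, from station import env gives the robot as it stands.
- The arm moves only by the shell command python3 -m handwheel 'ROWS' [FORCE]. ROWS is JSON, a list of rows, each an object with "travel": the shift along the world's x, y, z in m, a list of three; "yaw": the turn about the world's z in degrees; "hand": the opening, from 0 (shut) to 1 (fully open). A call has 1 to 10 rows; each row is the pose to reach, as a shift and turn from the pose measured when the call began; what a row does not reach only later rows make up. A row lasts 1/10 s, in which the tool goes at most 50 mm and 8.59 degrees, less where a joint would pass 70% of its speed; a pose out of reach is approached as far as the arm can. A call with a gripper value outside its range is refused whole. The fingers move at their own pace and stop on an object; FORCE is the grip in N (left out, the last holds). Time passes only in rows, so rows that repeat a pose let the fingers close. It gives the time, the measured TCP pose, the force and the opening at its end, in the units of the state.
- env.get_obs(): the state, without advancing time (a new reading comes with each control period).
- env.get_image(name): name is "scene" or "top" or "wrist"; returns a dict with "image" (480x640x3 uint8, red, green, blue), "z_map" (480x640 float32, mm along the optical axis (not along the pixel's ray), 0 where there is no reading), "K" (3x3 intrinsics, pixels), "world_to_cam" (4x4, takes a point from world to camera coordinates). Camera axes: x right, y down, z forward; pixel columns grow to the right and rows downward; lengths in mm; the calibration is good to about 2 mm. A picture is of the moment at which its call begins.
- env.sign_off(): hands the job in, once; it reports no verdict.
The state is a dict: "t": time; "q": joint angles; "joint_vel": joint speeds; "effort": joint torques, N m; "ee_pos": TCP position; "ee_rot": TCP orientation; "contact_force": force on the tool from outside, world axes, zero at the start; "torque": the same for the moment, N m; "finger_gap": finger opening in mm.
Only numpy, scipy, OpenCV 4.12 (cv2) and the standard library are available. Lean on these libraries where they do the work, as an engineer would, in place of code of your own. Each camera call takes 0.05 s, during which the arm holds its last target.

## Task

Each of the four bins has a hinged tag on the board in front of it. Gently push over, with a fingertip, the tags that are wrong, so that only the full bins show the round-disc face (tag leaning fully back towards its bin) and the empty bins show the bar face (tag leaning fully forward, away from its bin). Leave the tags that are already right as they are, pinch or lift nothing, and do not disturb the bins or the other things on the bench.

Things in the scene. Friction and masses are not known exactly. Their poses are not given: they have to be found in the camera images.
- board: Plywood tag board lying fixed on the table, 190 x 490 x 12 mm; origin at the centre of its underside; its x axis points from the robot's side across to the bins, y runs along the row of four tags (115 mm apart), z up.
- holder_a: Grey hinge bracket of one tag, fixed on the board in front of bin_a, its own bin; 62 x 94 mm base, two side ears 36 mm high, with stop lugs 26 mm high 33 mm either side of the middle. Origin on the board's top face (12 mm above the table) right under the hinge pin; x points to its bin, y runs along the hinge pin, z up. The hinge axis is 26 mm above the origin.
- tag_a (a joint): Hinge angle (rad) of the tag in holder_a. 0 = upright, top edge 86 mm above the bracket's origin. +0.8 = resting on its stop leaning to its bin, disc face up; -0.8 = resting on the other stop, leaning away from its bin to the robot's side, bar face up. The hinge turns freely: once pushed past upright the tag falls on to the other stop by itself.
- tag_a_edge (a point): Middle of the free edge of tag_a, an aluminium plate 72 mm wide along the hinge, 60 mm long from hinge axis to free edge, 3 mm thick, about 50 g; one face has a raised round disc (36 mm across, 3 mm proud), the other a raised bar (56 x 11 mm, 3 mm proud). On a stop this edge is 43 mm out from the hinge axis and 68 mm above the bracket's origin, with free room under it.
- holder_b: Grey hinge bracket of one tag, fixed on the board in front of bin_b, its own bin; 62 x 94 mm base, two side ears 36 mm high, with stop lugs 26 mm high 33 mm either side of the middle. Origin on the board's top face (12 mm above the table) right under the hinge pin; x points to its bin, y runs along the hinge pin, z up. The hinge axis is 26 mm above the origin.
- tag_b (a joint): Hinge angle (rad) of the tag in holder_b. 0 = upright, top edge 86 mm above the bracket's origin. +0.8 = resting on its stop leaning to its bin, disc face up; -0.8 = resting on the other stop, leaning away from its bin to the robot's side, bar face up. The hinge turns freely: once pushed past upright the tag falls on to the other stop by itself.
- tag_b_edge (a point): Middle of the free edge of tag_b, an aluminium plate 72 mm wide along the hinge, 60 mm long from hinge axis to free edge, 3 mm thick, about 50 g; one face has a raised round disc (36 mm across, 3 mm proud), the other a raised bar (56 x 11 mm, 3 mm proud). On a stop this edge is 43 mm out from the hinge axis and 68 mm above the bracket's origin, with free room under it.
- holder_c: Grey hinge bracket of one tag, fixed on the board in front of bin_c, its own bin; 62 x 94 mm base, two side ears 36 mm high, with stop lugs 26 mm high 33 mm either side of the middle. Origin on the board's top face (12 mm above the table) right under the hinge pin; x points to its bin, y runs along the hinge pin, z up. The hinge axis is 26 mm above the origin.
- tag_c (a joint): Hinge angle (rad) of the tag in holder_c. 0 = upright, top edge 86 mm above the bracket's origin. +0.8 = resting on its stop leaning to its bin, disc face up; -0.8 = resting on the other stop, leaning away from its bin to the robot's side, bar face up. The hinge turns freely: once pushed past upright the tag falls on to the other stop by itself.
- tag_c_edge (a point): Middle of the free edge of tag_c, an aluminium plate 72 mm wide along the hinge, 60 mm long from hinge axis to free edge, 3 mm thick, about 50 g; one face has a raised round disc (36 mm across, 3 mm proud), the other a raised bar (56 x 11 mm, 3 mm proud). On a stop this edge is 43 mm out from the hinge axis and 68 mm above the bracket's origin, with free room under it.
- holder_d: Grey hinge bracket of one tag, fixed on the board in front of bin_d, its own bin; 62 x 94 mm base, two side ears 36 mm high, with stop lugs 26 mm high 33 mm either side of the middle. Origin on the board's top face (12 mm above the table) right under the hinge pin; x points to its bin, y runs along the hinge pin, z up. The hinge axis is 26 mm above the origin.
- tag_d (a joint): Hinge angle (rad) of the tag in holder_d. 0 = upright, top edge 86 mm above the bracket's origin. +0.8 = resting on its stop leaning to its bin, disc face up; -0.8 = resting on the other stop, leaning away from its bin to the robot's side, bar face up. The hinge turns freely: once pushed past upright the tag falls on to the other stop by itself.
- tag_d_edge (a point): Middle of the free edge of tag_d, an aluminium plate 72 mm wide along the hinge, 60 mm long from hinge axis to free edge, 3 mm thick, about 50 g; one face has a raised round disc (36 mm across, 3 mm proud), the other a raised bar (56 x 11 mm, 3 mm proud). On a stop this edge is 43 mm out from the hinge axis and 68 mm above the bracket's origin, with free room under it.
- bin_a: FULL blue plastic bin, 110 x 90 x 52 mm, loose on the table behind holder_a (its front wall 117 to 129 mm beyond the hinge axis), heaped to about 66 mm high with short steel dowels. Origin at the centre of its underside, z up.
- bin_b: FULL blue plastic bin, 110 x 90 x 52 mm, loose on the table behind holder_b (its front wall 117 to 129 mm beyond the hinge axis), heaped to about 66 mm high with short steel dowels. Origin at the centre of its underside, z up.
- bin_c: EMPTY blue plastic bin, 110 x 90 x 52 mm, loose on the table behind holder_c (its front wall 117 to 129 mm beyond the hinge axis). Origin at the centre of its underside, z up.
- bin_d: EMPTY blue plastic bin, 110 x 90 x 52 mm, loose on the table behind holder_d (its front wall 117 to 129 mm beyond the hinge axis). Origin at the centre of its underside, z up.
- punch: Bystander: steel punch 18 mm across, 50 mm high, standing loose on the board between two tags, on the bins' side; origin under its foot, z up.
- bush: Bystander: steel bush 26 mm across, 24 mm high, standing loose on the board's robot side, between two tags; origin under its centre, z up.
- gauge_block: Bystander: steel block 20 x 34 x 22 mm, loose on the board's robot-side edge between two tags; origin under its centre, z up.
- oil_bottle: Bystander: white plastic bottle 56 mm across, 130 mm high, loose on the table to the left; origin under its centre.
- jar: Bystander: lidded jar 64 mm across, 70 mm high, loose on the table to the right; origin under its centre.
- file_tool: Bystander: hand tool lying loose on the table to the right of the bins.
- die_block: Bystander: dark steel block 60 x 80 x 40 mm, loose on the table to the left; origin under its centre.

How it is judged (in metres and radians):
At the end, for the whole second after the job is handed in: Both full bins' tags lean to their bins (joint above 0.65 rad of 0.8) and both empty bins' tags lean away from their bins (below -0.65), all at rest, every bin within 20 mm of where it started (value of joint each of tag_a, tag_b above 0.65 rad and value of joint each of tag_c, tag_d below -0.65 rad and velocity of joint tag_a between -0.1 and 0.1 rad/s and velocity of joint tag_b between -0.1 and 0.1 rad/s and velocity of joint tag_c between -0.1 and 0.1 rad/s and velocity of joint tag_d between -0.1 and 0.1 rad/s and distance of each of bin_a, bin_b, bin_c, bin_d from where it was at the start of the episode below 0.02 m); the robot touches nothing.
It fails at once if a bin was shifted by more than 20 mm, lifted or tipped (distance of any of bin_a, bin_b, bin_c, bin_d from where it was at the start of the episode above 0.02 m or angle between any of bin_a, bin_b, bin_c, bin_d's own z axis and vertical above 0.3 rad).
It fails at once if something else on the bench was moved more than 25 mm, knocked over or lifted (distance of any of punch, bush, gauge_block, oil_bottle, jar, file_tool, die_block from where it was at the start of the episode above 0.025 m or angle between any of punch, bush, oil_bottle, jar's own z axis and vertical above 0.5 rad).
It fails at once if a tag that was already right was turned (value of joint tag_b below 0.3 rad or value of joint tag_d above -0.3 rad).
It fails at once if a tag was forced or squeezed with more than 30 N (contact force between the fingers and tag_a above 30 N or contact force between the fingers and tag_b above 30 N or contact force between the fingers and tag_c above 30 N or contact force between the fingers and tag_d above 30 N).
It also fails if it takes over 40 s, if anything falls off the work surface, if the arm or the gripper's body presses on something with over 40 N, if the wrist force passes 120 N, or if a joint passes its speed limit or range.

## Working session

There is one attempt and no reset: what is moved stays moved. The work goes in short steps, Python scripts to look and compute and a shell command to move; the robot and the scene stay as the last step left them, time stands still between calls to the robot, and variables do not carry over. Pictures are saved under pics/ and viewed, and the job is handed in when it is done.

```bash
mkdir -p pics; ls
python3 - <<'E'
from station import env
import cv2,numpy as np
o=env.get_obs()
print({k:np.round(v,3) for k,v in o.items()})
for n in ["top","scene"]:
    d=env.get_image(n); cv2.imwrite(f"pics/{n}0.png",d["image"][:,:,::-1]); np.savez(f"{n}0.npz",**d)
    print(n,d["K"].round(1).tolist(),d["world_to_cam"].round(3).tolist())
E
```

```text
pics
{'t': np.float64(0.0), 'q': array([ 1.214,  0.412, -0.013,  1.597,  0.006,  1.134, -0.082]), 'joint_vel': array([ 0.   , -0.   , -0.002, -0.   , -0.001, -0.   , -0.001]), 'effort': array([-0.0000e+00, -5.8795e+01,  6.4300e-01, -2.9107e+01, -5.4000e-02,
        1.8000e-02,  0.0000e+00]), 'ee_pos': array([ 177.843, -598.634,  221.811]), 'ee_rot': array([ 3.142e+00,  2.000e-03, -1.282e+00]), 'contact_force': array([0.204, 0.383, 0.599]), 'torque': array([ 0.019,  0.026, -0.004]), 'finger_gap': np.float64(87.37)}
top [[597.8, 0.0, 329.3], [0.0, 597.8, 244.2], [0.0, 0.0, 1.0]] [[-0.021, -1.0, -0.007, 8.253], [-0.991, 0.022, -0.131, 635.653], [0.131, 0.004, -0.991, 1538.902], [0.0, 0.0, 0.0, 1.0]]
scene [[595.5, 0.0, 312.8], [0.0, 595.5, 235.3], [0.0, 0.0, 1.0]] [[-0.738, 0.675, -0.006, 468.037], [0.511, 0.553, -0.658, -261.711], [-0.441, -0.489, -0.753, 1712.457], [0.0, 0.0, 0.0, 1.0]]
```

View pics/top0.png

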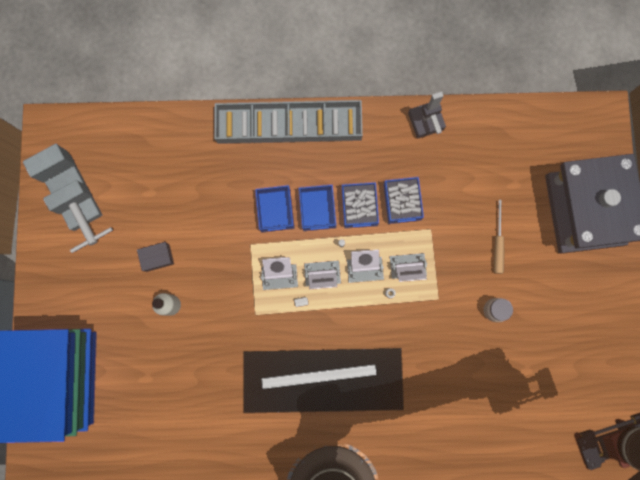

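View pics/scene0.png

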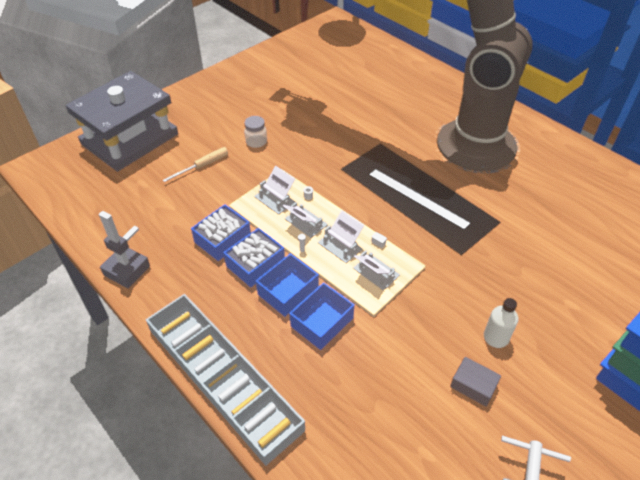

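The top view shows, left to right: empty bin with disc tag (278,272), empty with bar (322,275), full with disc (366,265), full with bar (408,267). So the wrong ones are the leftmost (c) and the rightmost (a). Next I'll measure the board and tags.

```bash
cat > h.py <<'E'
import numpy as np,cv2
def cloud(d):
    K=d["K"];T=d["world_to_cam"];z=d["z_map"]
    v,u=np.mgrid[:480,:640]
    P=np.stack([(u-K[0,2])/K[0,0]*z,(v-K[1,2])/K[1,1]*z,z],-1)
    W=(P-T[:3,3])@T[:3,:3]
    W[z<=0]=np.nan
    return W
def ray(d,u,v,h):
    K=d["K"];T=d["world_to_cam"];R=T[:3,:3]
    c=-R.T@T[:3,3]; r=R.T@np.array([(u-K[0,2])/K[0,0],(v-K[1,2])/K[1,1],1.])
    return c+r*(h-c[2])/r[2]
E
python3 - <<'E'
from h import *
d=dict(np.load("top0.npz")); W=cloud(d); im=d["image"]
hsv=cv2.cvtColor(im,cv2.COLOR_RGB2HSV)
m=((hsv[...,0]>14)&(hsv[...,0]<30)&(hsv[...,2]>150)).astype(np.uint8); m[:220]=0;m[330:]=0;m[:,:235]=0;m[:,450:]=0
m=cv2.morphologyEx(m,cv2.MORPH_CLOSE,np.ones((25,25)))
m=cv2.morphologyEx(m,cv2.MORPH_OPEN,np.ones((5,5)))
c=max(cv2.findContours(m,0,2)[0],key=cv2.contourArea)
p=np.array([ray(d,*q[0],12)[:2] for q in c],np.float32)
r=cv2.minAreaRect(p);print(r,cv2.boxPoints(r))
# bins
b=((hsv[...,0]>105)&(hsv[...,0]<125)&(hsv[...,1]>150)).astype(np.uint8);b[:170]=0;b[235:]=0;b[:,:240]=0;b[:,440:]=0
n,l,s,ce=cv2.connectedComponentsWithStats(cv2.morphologyEx(b,cv2.MORPH_CLOSE,np.ones((9,9))))
print([(x.tolist(),ray(d,c[0],c[1],40).round()) for x,c in zip(s,ce)])
print("z table",np.nanmedian(W[330:340,250:440,2]))
c=im[220:325,235:445];cv2.imwrite("pics/topcrop.png",cv2.resize(c,None,fx=3.8,fy=3.8,interpolation=cv2.INTER_CUBIC)[:,:,::-1])
z=np.nan_to_num(W[220:325,235:445,2]);cv2.imwrite("pics/topz.png",cv2.resize(np.clip(z*2.2,0,255).astype(np.uint8),None,fx=3.8,fy=3.8,interpolation=0))
E
```

```text
((565.5704345703125, -41.524017333984375), (192.68072509765625, 491.9420471191406), 3.662081003189087) [[ 453.71616  197.79132]
 [ 485.13742 -293.14624]
 [ 677.4247  -280.83936]
 [ 646.0034   210.0982 ]]
[([0, 0, 640, 480, 305366], array([649.,  20.,  40.])), ([259, 191, 29, 39, 923], array([732., 142.,  40.])), ([301, 190, 28, 39, 910], array([733.,  31.,  40.])), ([357, 225, 1, 1, 1], array([686., -80.,  40.]))]
z table -0.1372060473476593
```

```bash
python3 -c "
import cv2
a=cv2.imread('pics/topcrop.png');b=cv2.cvtColor(cv2.imread('pics/topz.png',0),cv2.COLOR_GRAY2BGR)
cv2.imwrite('pics/both.png',cv2.vconcat([a,b])[:,:800])
c=cv2.imread('pics/scene0.png')[160:320,180:440];cv2.imwrite('pics/sc.png',cv2.resize(c,None,fx=3,fy=3))"
```

```text
(no output)
```

View pics/topcrop.png

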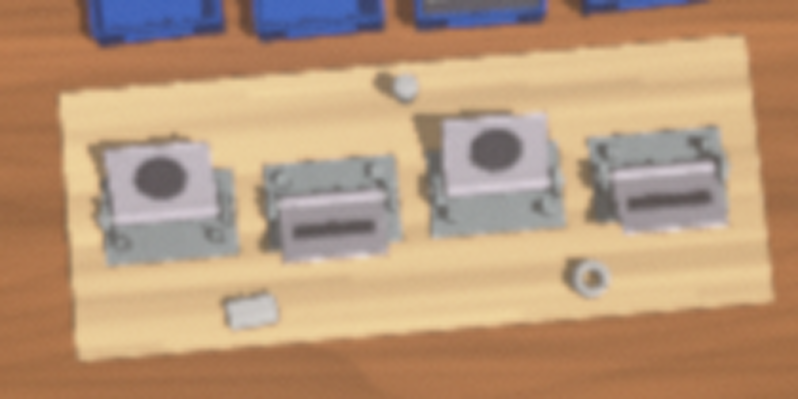

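View pics/topz.png

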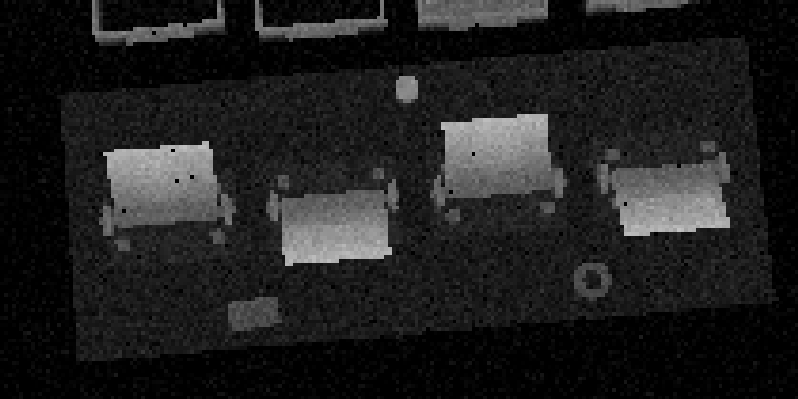

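View pics/sc.png

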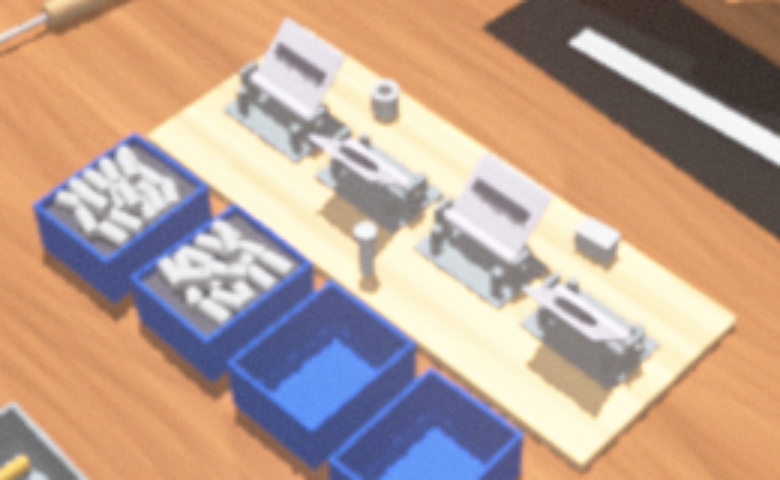

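The views agree: the discs lean to the bins at (278,272) and (366,265) and the bars lean to the robot. I'll fit each tag from the depth map.

```bash
cat > tags.py <<'E'
from h import *
def tags(d):
    W=cloud(d); z=np.nan_to_num(W[...,2]); m=((z>46)&(z<105)).astype(np.uint8); 
    x=W[...,0]; m[(x>640)|(x<440)|np.isnan(x)|(abs(W[...,1]+40)>250)]=0
    m=cv2.morphologyEx(m,cv2.MORPH_OPEN,np.ones((3,3)))
    n,l,s,ce=cv2.connectedComponentsWithStats(m)
    for i in range(1,n):
        if s[i,4]<80: continue
        P=W[l==i]; c=P.mean(0)
        A=np.c_[P[:,:2],np.ones(len(P))]; g=np.linalg.lstsq(A,P[:,2],rcond=None)[0]
        sl=np.hypot(*g[:2]); r=cv2.minAreaRect(P[:,:2].astype(np.float32))
        up=g[:2]/sl; pr=P[:,:2]@up; la=np.array([-up[1],up[0]]); ll=P[:,:2]@la
        print("c",c.round(1),"updir",up.round(3),"angle",np.arctan(1/sl).round(3),"edge pt",(up*np.percentile(pr,98)+la*(np.percentile(ll,2)+np.percentile(ll,98))/2).round(1),"width",np.ptp(ll).round(), "zmax",np.percentile(P[:,2],98).round(1),"hinge(z=38)",(c[:2]+up*(38-c[2])/sl).round(1))
E
python3 - <<'E'
from tags import *
d=dict(np.load("top0.npz")); tags(d)
for k,(u,v) in dict(punch=(341.5,242),bush=(391,293.5),gauge=(302,302)).items(): print(k,ray(d,u,v,{'punch':62,'bush':36,'gauge':34}[k]).round())
E
```

```text
c [595.1 -97.8  66.7] updir [0.998 0.068] angle 0.856 edge pt [611.6 -96.4] width 72.0 zmax 83.6 hinge(z=38) [ 562.1 -100. ]
c [580.5 131.8  66.6] updir [0.998 0.06 ] angle 0.853 edge pt [596.9 132.3] width 73.0 zmax 82.8 hinge(z=38) [547.9 129.8]
c [ 550.2 -215.7   66.1] updir [-0.999 -0.054] angle 0.824 edge pt [ 533.2 -216.6] width 73.0 zmax 83.7 hinge(z=38) [ 580.5 -214.1]
c [535.4  13.2  66.8] updir [-0.998 -0.063] angle 0.843 edge pt [518.8  13.1] width 72.0 zmax 83.1 hinge(z=38) [567.6  15.2]
punch [638. -37.  62.]
bush [ 503. -164.   36.]
gauge [485.  70.  34.]
```

Tag a (edge (533,-217), z 80) must go over towards +x. Tag c (edge (597,132), z 80) must come over towards -x. I'll start with tag a: shut the fingers and move above the approach point at (500,-216).

```bash
python3 -m handwheel '[{"travel":[0.03,0.035,0],"yaw":-2,"hand":0},{"travel":[0.06,0.07,0],"yaw":-4,"hand":0},{"travel":[0.09,0.11,0],"yaw":-6,"hand":0},{"travel":[0.12,0.145,0],"yaw":-8,"hand":0},{"travel":[0.15,0.18,0],"yaw":-10,"hand":0},{"travel":[0.18,0.215,0],"yaw":-12,"hand":0},{"travel":[0.21,0.25,0],"yaw":-13,"hand":0},{"travel":[0.24,0.285,0],"yaw":-13,"hand":0},{"travel":[0.27,0.32,0],"yaw":-13,"hand":0},{"travel":[0.3,0.355,0],"yaw":-13,"hand":0}]' 10
```

```text
t: 1.1
ee_pos: [478.6, -242.1, 221.8]
ee_rot: [3.141, 0.001, -1.509]
contact_force: [1.3, -0.5, -0.9]
finger_gap: 11.6
```

```bash
python3 -m handwheel '[{"travel":[0.02,0.026,-0.02],"yaw":0,"hand":0},{"travel":[0.02,0.026,-0.05],"yaw":0,"hand":0},{"travel":[0.02,0.026,-0.08],"yaw":0,"hand":0},{"travel":[0.02,0.026,-0.1],"yaw":0,"hand":0},{"travel":[0.02,0.026,-0.1],"yaw":0,"hand":0}]'
python3 - <<'E'
from station import env
import cv2
for n in ["wrist","scene"]:
    cv2.imwrite(f"pics/{n}1.png",env.get_image(n)["image"][:,:,::-1])
E
```

```text
t: 1.6
ee_pos: [496.5, -215.2, 118.8]
ee_rot: [3.136, 0.004, -1.509]
contact_force: [0.2, -0.3, -0.3]
finger_gap: 0.9
```

View pics/scene1.png

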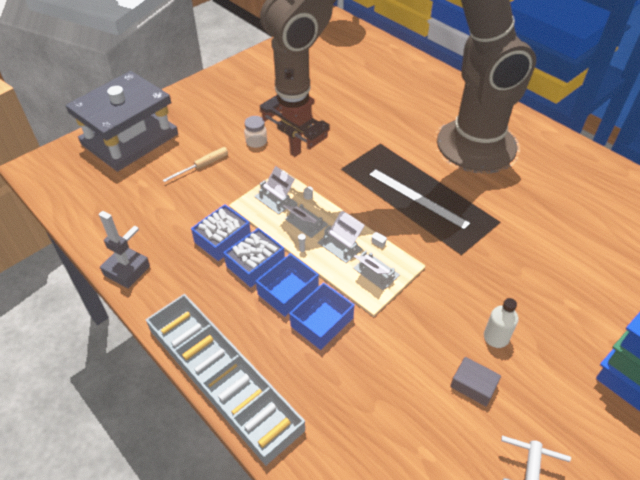

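View pics/wrist1.png

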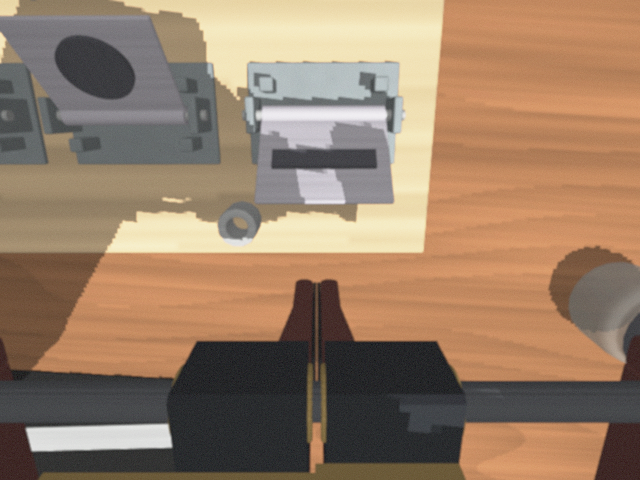

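The fingers are shut and lined up with tag a, whose edge is at wrist pixel (322,203). I'll lower to z 64 on the robot side, then push gently towards +x.

```bash
python3 -m handwheel '[{"travel":[0,0,-0.02],"yaw":0,"hand":0},{"travel":[0,0,-0.04],"yaw":0,"hand":0},{"travel":[0,0,-0.055],"yaw":0,"hand":0},{"travel":[0.005,0,-0.055],"yaw":0,"hand":0},{"travel":[0.01,0,-0.055],"yaw":0,"hand":0},{"travel":[0.015,0.001,-0.055],"yaw":0,"hand":0},{"travel":[0.02,0.001,-0.055],"yaw":0,"hand":0},{"travel":[0.025,0.001,-0.055],"yaw":0,"hand":0},{"travel":[0.03,0.002,-0.055],"yaw":0,"hand":0},{"travel":[0.035,0.002,-0.055],"yaw":0,"hand":0}]'; python3 -m handwheel '[{"travel":[0.005,0,0],"yaw":0,"hand":0},{"travel":[0.01,0,0],"yaw":0,"hand":0},{"travel":[0.015,0.001,0],"yaw":0,"hand":0},{"travel":[0.02,0.001,0],"yaw":0,"hand":0},{"travel":[0.025,0.001,0],"yaw":0,"hand":0},{"travel":[0.029,0.002,0],"yaw":0,"hand":0},{"travel":[0.033,0.002,0],"yaw":0,"hand":0}]'
```

```text
t: 2.7
ee_pos: [534.1, -213.9, 67.1]
ee_rot: [3.141, 0.002, -1.509]
contact_force: [0.1, 0.1, 0.0]
finger_gap: 0.5
t: 3.4
ee_pos: [567.4, -211.7, 67.0]
ee_rot: [3.141, 0.002, -1.509]
contact_force: [-0.3, -0.4, -0.7]
finger_gap: 0.8
```

```bash
python3 -m handwheel '[{"travel":[0.004,0,0],"yaw":0,"hand":0},{"travel":[0.008,0,0],"yaw":0,"hand":0},{"travel":[0.011,0.001,0],"yaw":0,"hand":0},{"travel":[0.011,0.001,0],"yaw":0,"hand":0},{"travel":[0.011,0.001,0],"yaw":0,"hand":0}]'
python3 - <<'E'
from station import env
import cv2
for n in ["wrist"]:
    cv2.imwrite(f"pics/{n}2.png",env.get_image(n)["image"][:,:,::-1])
E
```

```text
t: 3.9
ee_pos: [578.3, -210.6, 66.9]
ee_rot: [3.14, 0.002, -1.509]
contact_force: [0.3, -0.7, 0.5]
finger_gap: 0.7
```

View pics/wrist2.png

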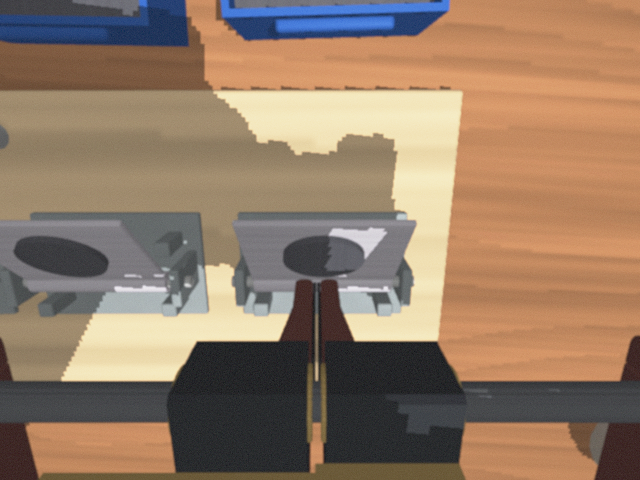

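Tag a now shows its disc at (323,256), leaning to its bin. I'll back off, go up, and cross to tag c.

```bash
python3 -m handwheel '[{"travel":[-0.015,0,0],"yaw":0,"hand":0},{"travel":[-0.02,0,0.03],"yaw":0,"hand":0},{"travel":[-0.02,0,0.07],"yaw":0,"hand":0},{"travel":[-0.01,0.02,0.1],"yaw":0,"hand":0},{"travel":[0,0.06,0.1],"yaw":0,"hand":0},{"travel":[0.01,0.1,0.1],"yaw":0,"hand":0},{"travel":[0.02,0.14,0.1],"yaw":0,"hand":0},{"travel":[0.03,0.18,0.1],"yaw":0,"hand":0},{"travel":[0.04,0.22,0.1],"yaw":0,"hand":0},{"travel":[0.05,0.26,0.1],"yaw":0,"hand":0}]'; python3 -m handwheel '[{"travel":[0.003,0.04,0],"yaw":0,"hand":0},{"travel":[0.003,0.08,0],"yaw":0,"hand":0},{"travel":[0.003,0.083,-0.03],"yaw":0,"hand":0},{"travel":[0.003,0.083,-0.04],"yaw":0,"hand":0},{"travel":[0.003,0.083,-0.04],"yaw":0,"hand":0}]'
python3 - <<'E'
from station import env
import cv2
from tags import *
for n in ["wrist","top"]:
    d=env.get_image(n);cv2.imwrite(f"pics/{n}3.png",d["image"][:,:,::-1])
tags(d)
E
```

```text
t: 4.95
ee_pos: [628.3, 50.6, 167.1]
ee_rot: [3.141, 0.002, -1.509]
contact_force: [-0.3, -0.2, -0.5]
finger_gap: 0.2
t: 5.45
ee_pos: [630.0, 132.0, 125.2]
ee_rot: [3.137, 0.0, -1.51]
contact_force: [1.0, -1.0, 0.0]
finger_gap: 0.4
c [ 602.1 -212.5   66.3] updir [0.998 0.06 ] angle 0.846 edge pt [ 619.2 -211.2] width 72.0 zmax 83.4 hinge(z=38) [ 570.2 -214.4]
c [594.6 -97.5  66. ] updir [0.998 0.067] angle 0.846 edge pt [611.5 -96.4] width 72.0 zmax 83.9 hinge(z=38) [563.  -99.6]
c [536.1  10.3  66.4] updir [-0.998 -0.062] angle 0.827 edge pt [518.8  10.3] width 68.0 zmax 83.3 hinge(z=38) [567.   12.2]
```

View pics/wrist3.png

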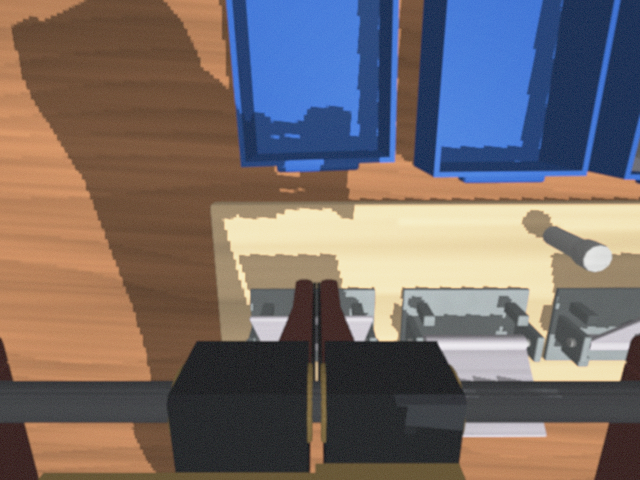

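View pics/top3.png

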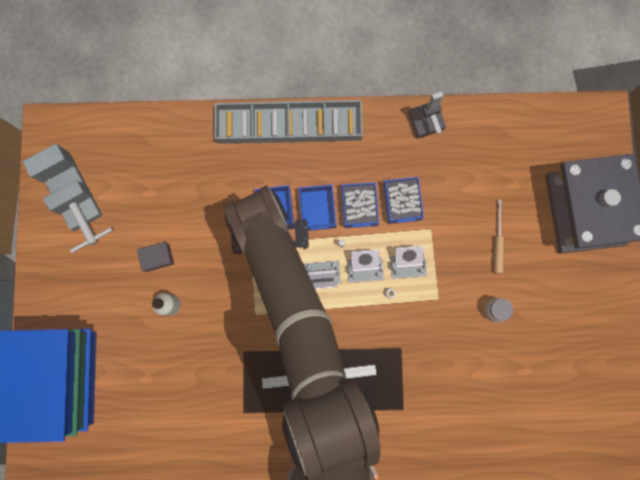

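Tag a is settled at the disc side (fit 0.85 rad, edge x 619). For tag c, the fingertips at wrist pixel (318,282) are past its edge (row about 320) and well short of bin c's wall (row 165). I'll lower a little further out, then sweep to -x.

```bash
python3 -m handwheel '[{"travel":[0.005,0,-0.02],"yaw":0,"hand":0},{"travel":[0.005,0,-0.04],"yaw":0,"hand":0},{"travel":[0.005,0,-0.06],"yaw":0,"hand":0},{"travel":[0.005,0,-0.06],"yaw":0,"hand":0},{"travel":[0,0,-0.06],"yaw":0,"hand":0},{"travel":[-0.005,0,-0.06],"yaw":0,"hand":0},{"travel":[-0.01,0,-0.06],"yaw":0,"hand":0},{"travel":[-0.015,-0.001,-0.06],"yaw":0,"hand":0},{"travel":[-0.02,-0.001,-0.06],"yaw":0,"hand":0},{"travel":[-0.025,-0.001,-0.06],"yaw":0,"hand":0}]'; python3 -m handwheel '[{"travel":[-0.005,0,0],"yaw":0,"hand":0},{"travel":[-0.01,0,0],"yaw":0,"hand":0},{"travel":[-0.015,-0.001,0],"yaw":0,"hand":0},{"travel":[-0.02,-0.001,0],"yaw":0,"hand":0},{"travel":[-0.025,-0.001,0],"yaw":0,"hand":0},{"travel":[-0.03,-0.002,0],"yaw":0,"hand":0},{"travel":[-0.034,-0.002,0],"yaw":0,"hand":0}]'
```

```text
t: 6.55
ee_pos: [606.7, 130.9, 68.0]
ee_rot: [-3.141, 0.001, -1.511]
contact_force: [0.8, 0.1, 0.9]
finger_gap: 0.8
t: 7.25
ee_pos: [572.2, 128.7, 67.9]
ee_rot: [3.142, 0.001, -1.511]
contact_force: [0.8, 0.4, 0.3]
finger_gap: 0.4
```

```bash
python3 -m handwheel '[{"travel":[-0.004,0,0],"yaw":0,"hand":0},{"travel":[-0.008,0,0],"yaw":0,"hand":0},{"travel":[-0.012,-0.001,0],"yaw":0,"hand":0},{"travel":[-0.016,-0.001,0],"yaw":0,"hand":0},{"travel":[-0.02,-0.001,0],"yaw":0,"hand":0},{"travel":[-0.023,-0.001,0],"yaw":0,"hand":0},{"travel":[-0.023,-0.001,0],"yaw":0,"hand":0},{"travel":[-0.023,-0.001,0],"yaw":0,"hand":0}]'; python3 -m handwheel '[{"travel":[0.015,0,0],"yaw":0,"hand":0},{"travel":[0.02,0,0.03],"yaw":0,"hand":0},{"travel":[0.02,0,0.07],"yaw":0,"hand":0},{"travel":[0,0,0.11],"yaw":0,"hand":0},{"travel":[-0.04,0,0.15],"yaw":0,"hand":0},{"travel":[-0.08,0,0.17],"yaw":0,"hand":0},{"travel":[-0.12,0,0.17],"yaw":0,"hand":0},{"travel":[-0.16,0.0,0.17],"yaw":0,"hand":0},{"travel":[-0.16,-0.04,0.17],"yaw":0,"hand":0}]'
python3 - <<'E'
from station import env
import cv2
from tags import *
for n in ["wrist","top"]:
    d=env.get_image(n);cv2.imwrite(f"pics/{n}4.png",d["image"][:,:,::-1])
tags(d)
E
```

```text
t: 8.05
ee_pos: [549.3, 127.7, 68.0]
ee_rot: [-3.141, 0.001, -1.511]
contact_force: [0.7, -0.6, 0.2]
finger_gap: 0.3
t: 8.95
ee_pos: [385.7, 91.2, 238.6]
ee_rot: [-3.14, 0.002, -1.503]
contact_force: [1.6, -0.9, -0.1]
finger_gap: 0.3
c [ 602.2 -212.6   66.6] updir [0.997 0.075] angle 0.849 edge pt [ 619. -211.] width 71.0 zmax 82.8 hinge(z=38) [ 569.8 -215. ]
c [595.2 -97.8  66.9] updir [0.998 0.065] angle 0.856 edge pt [611.6 -96.4] width 72.0 zmax 83.7 hinge(z=38) [561.9 -99.9]
c [535.6  14.4  66.3] updir [-0.998 -0.059] angle 0.859 edge pt [519.1  13.4] width 71.0 zmax 81.6 hinge(z=38) [568.3  16.3]
c [528.3 128.1  66.5] updir [-0.998 -0.064] angle 0.832 edge pt [511.7 126.8] width 71.0 zmax 83.8 hinge(z=38) [559.5 130.1]
```

View pics/wrist4.png

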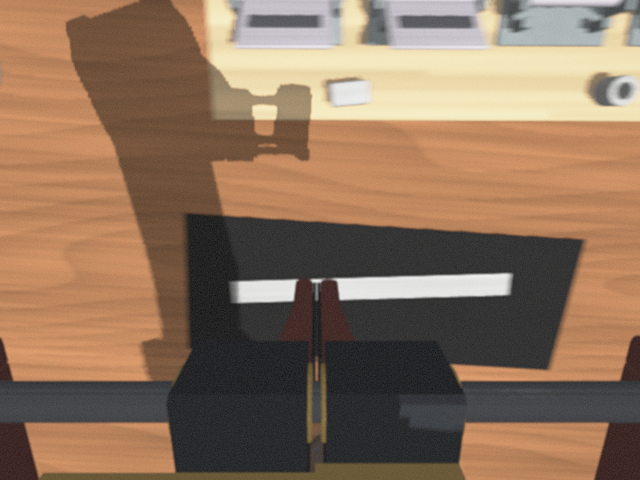

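View pics/top4.png

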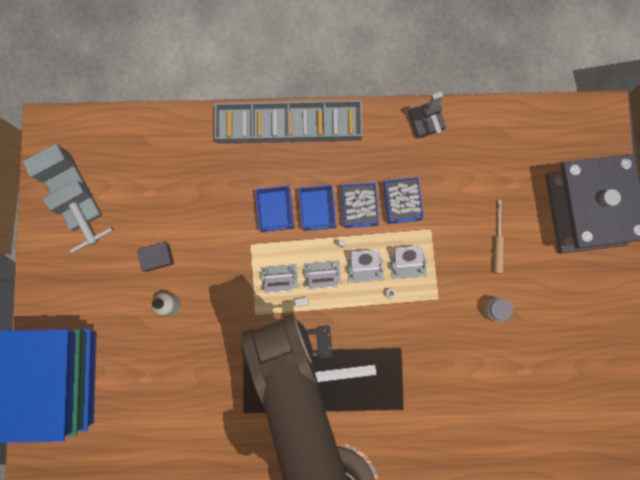

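The two left tags now show bars at (279,280) and (322,275), and the two right tags show discs at (366,265) and (408,262). The bins and bystanders are where they were, and the arm is clear. I'll let it settle, then hand in.

```bash
python3 -m handwheel '[{"travel":[0,0,0],"yaw":0,"hand":0},{"travel":[0,0,0],"yaw":0,"hand":0},{"travel":[0,0,0],"yaw":0,"hand":0}]'; python3 -c "
from station import env
print(env.sign_off())"
```

```text
t: 9.35
ee_pos: [389.0, 84.8, 238.4]
ee_rot: [-3.14, -0.001, -1.514]
contact_force: [0.6, 0.1, -1.0]
finger_gap: 0.5
the job is handed in; nothing more can be done
None
```

I pushed over the two wrong tags with the shut fingertips and handed the job in at about 9.4 s. Tag_a, on a full bin, went back towards its bin. Tag_c, on an empty bin, came forward towards the robot. I didn't touch tag_b or tag_d.

- **Tags:** the last depth fit has a and b leaning to their bins and c and d leaning away. Each lean fits at 0.83–0.86 rad against a stop angle of 0.8, and the two tags I left alone read just as high, so I put the excess down to measurement error. The last top picture agrees, with discs at the full bins and bars at the empty ones.
- **Bins and bystanders:** by eye they are where they started in the top picture; I didn't measure their positions again.
- **Forces:** the wrist force read under 2 N at the end of every move. I didn't sample it during the pushes, so I can't give a peak.
- **Robot:** the arm was clear of everything when I handed in.

No check failed.

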